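# Lay the slide carrier in its chamber and shut the lid by pushing

### The job

The black slide carrier was left standing on edge in the small heated chamber. Using pushes only, tip it over so that it lies flat on the chamber floor with its round window facing up, then push the blue-framed lid over until it is fully shut on the chamber. Do it gently, do not pinch the carrier or the lid or lift the carrier, and leave the other things on the bench where they are.

Things in the scene. Friction and masses are not known exactly. Their poses are not given: they have to be found in the camera images.
- chamber: Open-topped aluminium box fixed to the bench, outside 136 mm (x) by 150 mm (y) by 34 mm high, walls and floor 6 mm thick (inside 124 by 138 mm). Origin: centre of its underside, on the bench; z up. Its -x wall is the near one, towards the robot (turned up to 0.5 rad); the lid is hinged on its +x wall.
- carrier: Loose black plate 15 mm thick (x), 100 long (y), 75 high (z), 0.16 kg. Origin: centre of its lower edge as it stands on the chamber floor, 8 to 18 mm inside the -x wall, parallel to it within 0.1 rad, top 81 mm above the bench. Its -x face has the round white window. Pushed slowly near the top towards +x it overbalances at about 0.2 rad and falls flat, window up, x axis down.
- carrier_center (a point): Centre of the carrier plate (43.5 mm above the bench as it stands, 13.5 mm lying flat on the chamber floor).
- lid (a joint): Angle of the lid: 0 shut, 1.57 upright; starts at 1.6 to 1.85, leaning back; stop at 1.95. Stiff hinge: it stays where left and needs about 2 N at its free edge to move. Flat plate 132 mm from hinge to free edge, 146 wide, 10 thick, blue frame round a clear solid pane, no handle. Shut, its outer face is 46 mm above the bench.
- lid_hinge (a point): Middle of the hinge axis, fixed on the chamber 67 mm along its +x from its centre, 34 mm above the bench; the axis runs along the chamber's y.
- lid_edge (a point): Middle of the lid's free edge on its outer face (on top when shut; looks to the chamber's +x when upright): 132 mm from the hinge axis along the lid, 12 mm off it along the outer normal. Its z axis is the outer normal, its -x points from hinge to free edge.
- amber_bottle: Bystander: amber bottle, 56 mm across, 115 mm high; origin centre of its underside.
- media_jar: Bystander: clear jar with red cap, 64 mm across, 85 mm high; origin centre of its underside.
- objective_can: Bystander: grey cylindrical can, 46 mm across, 62 mm high; origin centre of its underside.
- petri_dish: Bystander: clear closed dish, 88 mm across, 14 mm high; origin centre of its underside.
- slide_mailer: Bystander: white slide box 80 by 30 by 16 mm; origin centre of its underside.
- filter_disc: Bystander: small white disc filter, 34 mm across, 32 mm high; origin centre of its underside.
There are look-alikes about, which are no part of the job. There is more than one size of the carrier; the job needs the largest.

How it is judged:
By the outcome, as a careful person would: the job done as asked, in the order asked, and still so for the second after the job is handed in, with the robot touching nothing.
It also fails if it takes over 48 s, if anything falls off the work surface, if the arm or the gripper's body presses on something with over 40 N, if the wrist force passes 120 N, or if a joint passes its speed limit or range.

### The arm

A 6-joint arm with a two-finger parallel gripper is mounted at the origin on the work surface. World frame = base frame: x ahead of the robot, y to its left, z up, the work surface at z = 0. Lengths are in mm, angles in degrees, forces in N, time in s.
With the tool pointing down it reaches from about 350 to 975 mm from the base axis. Payload 4.9 kg.
Tool frame: the origin (TCP) lies on the mounting face of the last link; the fingertips stand 173 mm ahead of it and the grasp point (between the pads) lies 155 mm ahead of it; z points along the fingers, y is the line along which they close (so a half turn about z gives the same grasp; the last joint's range is limited). The gripper opens to 85 mm and grips with 20 to 120 N. Pads are 22 mm wide; open, the fingers measure 114 mm over their backs; the gripper's body (76 mm by 85 mm) begins 54 mm behind the grasp point. The pads swing forward as they close: fully open they stand 13 mm farther back than shut.
Start: joints at [70.187, 3.019, 92.412, -0, 84.569, -6.818], TCP at [140.529, 608.978, 404.704] pointing down, gripper open.
Joint ranges: [-172.51, 172.51], [-57.92, 126.97], [3.15, 148.05], [-58.71, 238.71], [5.1, 150.11], [-179.66, 179.66]. Speed limits (degrees/s): [147.25, 147.25, 180, 180, 180, 180].

### API

Orientations are given as [roll, pitch, yaw] about the fixed x, y, z axes, in that order (R = Rz(yaw) Ry(pitch) Rx(roll)).
In Python, from plant import r gives the robot as it stands.
- The arm moves only by the tool arm_command, never from a script. Its argument "series" is one flat list of numbers, 5 for each row, row after row: the shift along the tool's x, y, z in cm, then the turn about the tool's z in degrees, then the finger opening in cm, from 0 to 8.54. A call has 1 to 5 rows; each row shifts and turns the commanded pose from where the row before left it, along the tool's axes as they then stand; what a row does not reach is not made up. A row lasts 1/12 s, in which the tool goes at most 41.7 mm and 7.16 degrees, less where a joint would pass 70% of its speed; a pose out of reach is approached as far as the arm can. A call with a gripper value outside its range is refused whole. The fingers move at their own pace and stop on an object; "newtons" is the grip in N (left out, the last holds). Time passes only in rows, so rows that do not move let the fingers close. It gives the time, the measured TCP pose, the force, the opening and the grip force at its end, in the units of the state.
- r.sense(): the state, without advancing time (a new reading comes with each control period).
- r.camera(name): name is "scene" or "side" or "wrist"; returns the picture (400x640x3 uint8, blue, green, red); there is no depth.
- r.camera_model(name): a dict with "mtx" (3x3 intrinsics, pixels), "rvec" (rotation vector, rad) and "tvec" (3), from world to camera coordinates, as OpenCV has them. Camera axes: x right, y down, z forward; pixel columns grow to the right and rows downward; lengths in mm; the calibration is good to about 2 mm. A picture is of the moment at which its call begins: read the wrist's pose just before it. camera_model takes no time and is no camera call; for the wrist camera it gives the pose at the moment of the call.
- r.sign_off(): hands the job in; it is judged then, once.
The state is a dict: "t": time; "joints": joint angles; "dq": joint speeds; "effort": joint torques, N m; "eef_pos": TCP position; "orientation": TCP orientation; "ft_force": force on the tool from outside, world axes, zero at the start; "ft_torque": the same for the moment, N m; "grip_width": finger opening in mm; "finger_force": force on a finger pad.
Only numpy, scipy, OpenCV 4.12 (cv2) and the standard library are available. Lean on these libraries where they do the work, as an engineer would, in place of code of your own. Each camera call takes 0.05 s, during which the arm holds its last target. There are 200 camera calls.

## Working session

There is one attempt and no reset: what is moved stays moved. The work goes in short steps, Python scripts to look and compute and a tool call to move; the robot and the scene stay as the last step left them, time stands still between calls to the robot, and variables do not carry over. Pictures are saved under pics/ and viewed, at most 10 in all, crops included, and the job is handed in when it is done.

Besides the shell and the picture viewer there is one more tool, called after ">>>" in YAML: its name, and indented under it one key for each argument. arm_command: Moves the arm, as the interface text tells. Its arguments: {"type":"object","properties":{"series":{"type":"array","items":{"type":"number"}},"newtons":{"type":"number"}},"required":["series"]}

```bash
mkdir -p pics; ls
python3 - <<'E'
from plant import r
import cv2,numpy as np
for n in("scene","side"):
    cv2.imwrite(f"pics/{n}0.png",r.camera(n)); m=r.camera_model(n)
    R=cv2.Rodrigues(np.array(m["rvec"],float))[0]; print(n,np.round(-R.T@np.array(m["tvec"]).ravel()),np.round(m["mtx"],1).tolist(),R.round(2).tolist())
print(r.sense())
E
```

```text
pics
scene [889. 613. 662.] [[390.1, 0.0, 321.8], [0.0, 390.1, 194.0], [0.0, 0.0, 1.0]] [[-0.85, 0.53, -0.02], [0.36, 0.55, -0.75], [-0.39, -0.65, -0.66]]
side [ 500.  887. 1127.] [[510.1, 0.0, 320.1], [0.0, 510.1, 210.8], [0.0, 0.0, 1.0]] [[-1.0, -0.09, 0.01], [-0.08, 0.76, -0.64], [0.05, -0.64, -0.77]]
{'t': 0.1, 'joints': array([ 7.01884924e+01,  3.05214362e+00,  9.24837636e+01, -2.00209912e-04,
        8.45695661e+01, -6.81795564e+00]), 'dq': array([ 0.10911919, -0.0428312 , -0.09664778, -0.055549  , -0.08764156,
       -0.01324977]), 'effort': array([-1.19039379e-05, -3.94901776e+01, -3.71361959e+01, -1.67142039e-04,
        3.92503527e-03, -8.62339704e-06]), 'eef_pos': array([140.4390684 , 608.76401784, 403.60490144]), 'orientation': array([-1.79895249e+02, -1.23234016e-02,  1.67006456e+02]), 'ft_force': array([ 0.19043725, -0.66714104, -0.10031436]), 'ft_torque': array([-0.01550906,  0.06530184,  0.03979785]), 'finger_force': 0.0, 'grip_width': 85.17112121323738}
```

View pics/scene0.png

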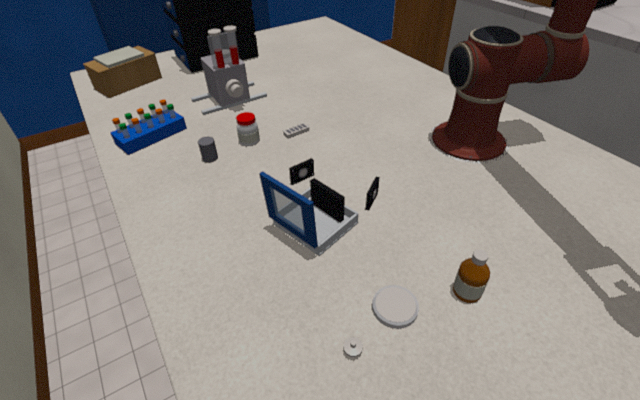

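View pics/side0.png

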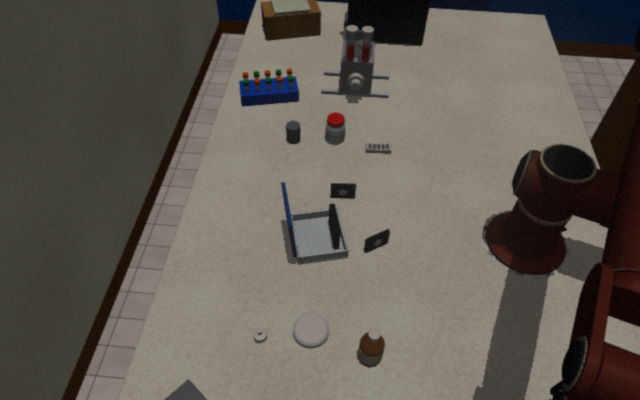

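The scene view shows three candidates: a black plate inside the chamber at scene (327,200) / side (334,227), a small one at scene (302,171) / side (343,190), and another small one at scene (373,193) / side (377,240). I choose the plate in the chamber because it is the largest. Next is a close crop to check it.

Run:
```python
import cv2,numpy as np
a=cv2.imread("pics/scene0.png")[145:265,240:400];b=cv2.imread("pics/side0.png")[165:285,260:420]
f=lambda x:cv2.resize(x,None,fx=5,fy=5,interpolation=cv2.INTER_CUBIC)[:, :]
cv2.imwrite("pics/c1.png",f(a));cv2.imwrite("pics/c2.png",f(b))
```

```text
(no output)
```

View pics/c1.png

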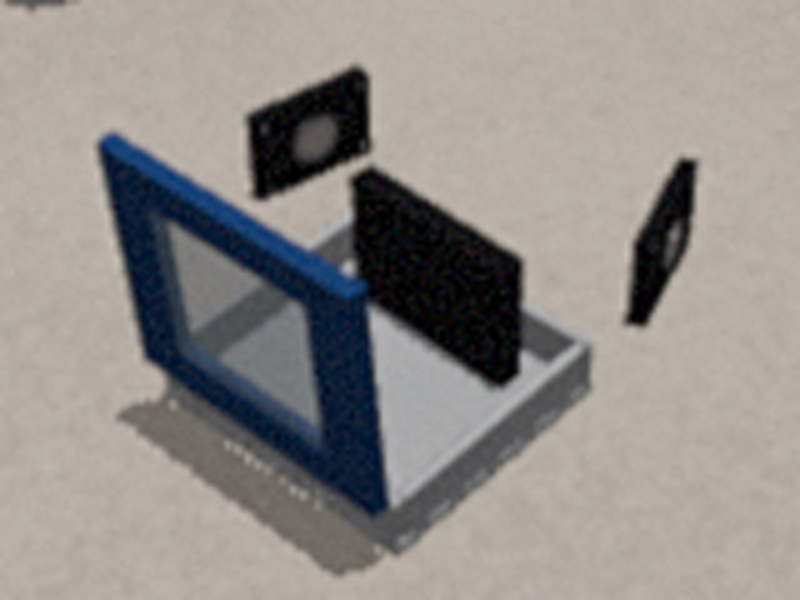

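View pics/c2.png

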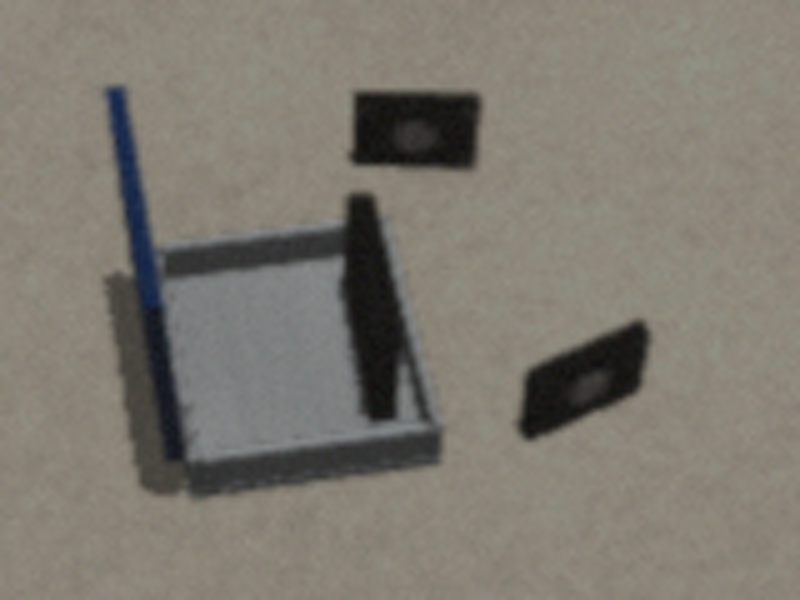

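```bash
cat > h.py <<'E'
import cv2,numpy as np
from plant import r
def cham(P,p):  # chamber -> world
    c,s=np.cos(p[2]),np.sin(p[2]); P=np.atleast_2d(P).astype(float)
    return np.c_[p[0]+c*P[:,0]-s*P[:,1],p[1]+s*P[:,0]+c*P[:,1],P[:,2]]
def lidp(u,n,y,a): # a=0 shut: along -x, normal +z
    return [67-u*np.cos(a)+n*np.sin(a),y,34+u*np.sin(a)+n*np.cos(a)]
def proj(n,P):
    m=r.camera_model(n); return cv2.projectPoints(np.array(P,float),np.array(m["rvec"]),np.array(m["tvec"]),np.array(m["mtx"]),None)[0][:,0]
E
cat > fit.py <<'E'
from h import *
from scipy.optimize import least_squares
def car(dx,y,z,p):
    c,s=np.cos(p[5]),np.sin(p[5]); return [p[3]+c*dx-s*y,p[4]+s*dx+c*y,z]
S=[(( -68,75,34),591,347),((-68,75,0),587,388),((68,75,0),398,553),((-68,-75,34),350,217)]
D=[((-68,75,34),441,428),((-68,75,0),439,462),((68,75,34),190,462),((68,75,0),195,497),((-68,-75,34),385,222)]
Sc=[((7.5,-50,81),352,178),((-7.5,-50,81),373,167),((-7.5,50,81),523,258),((7.5,50,6),500,388),((-7.5,50,6),520,375)]
Dc=[((7.5,-50,81),347,195),((-7.5,-50,81),375,195),((7.5,50,6),367,418),((-7.5,50,6),396,416)]
Sl=[((132,12,-73),100,142),((132,12,73),347,298),((132,2,73),370,287),((132,2,-73),113,131)]
Dl=[((132,12,-73),106,88),((132,2,-73),125,88)]
def res(p):
    o=[]
    for n,off,A,B,C in(("scene",(240,145),S,Sc,Sl),("side",(260,165),D,Dc,Dl)):
        P=[a[0] for a in A]+[car(*b[0],p) for b in B]+[lidp(*c[0],p[6]) for c in C]
        uv=np.array([a[1:] for a in A+B+C])/5-.4+off
        o.append(proj(n,cham(P,p))-uv)
    return np.vstack(o).ravel()
s=least_squares(res,[500,350,0,-45,0,0,1.7],loss="soft_l1")
p=s.x;print(p.round(3));print(res(p).reshape(-1,2).round(1).tolist())
np.save("p.npy",p)
print("carrier top ctr",cham([p[3],p[4],81],p),"lidedge",cham(lidp(132,12,0,p[6]),p))
q=r.sense();print(q["eef_pos"],q["orientation"])
E
python3 fit.py
```

```text
[ 5.69432e+02  4.58190e+01  2.78000e-01 -4.52470e+01 -2.50000e+00
  1.87870e+01  1.14715e+02]
[[0.6, -1.6], [0.8, 0.6], [-0.1, 1.2], [1.6, -2.8], [-0.6, -0.7], [-0.2, -1.3], [0.5, -0.1], [0.1, 0.8], [0.5, 0.2], [-0.8, 0.0], [1.0, 0.2], [0.0, -0.5], [0.3, -0.2], [0.2, -0.6], [-0.1, -0.0], [-0.8, -0.0], [-1.5, 0.3], [-0.2, -2.2], [-0.1, -0.6], [-0.2, -1.1], [0.1, 0.8], [-0.2, 0.7], [-0.5, -0.1], [-0.4, -0.7]]
carrier top ctr [[526.60090766  31.01824908  81.        ]] lidedge [[651.34585296  69.152832   165.2926363 ]]
[140.4390684  608.76401784 403.60490144] [-1.79895249e+02 -1.23234016e-02  1.67006456e+02]
```

The crops show the chosen plate standing in the chamber with its window hidden, on the robot side. It is larger than the two loose look-alikes. The lid is nearly upright at about 1.62 rad, and the carrier is about 9 mm inside the near wall. I'll turn the tool to the chamber's axes with the fingers shut, then approach from the near side.

>>> arm_command:
  series: [0,0,0,-7.1,0,0,0,0,-7.1,0,0,0,0,-7.1,0,0,0,0,-7.1,0,0,0,0,-0.5,0]

```text
t: 0.52
eef_pos: [140.5, 608.9, 404.0]
orientation: [-179.9, -0.0, -164.0]
ft_force: [0.1, 0.2, 0.5]
grip_width: 25.8
finger_force: 0.0
```

```bash
cat >> h.py <<'E'
def togo(ch,p=None):
    "tool-axis shift (cm) bringing fingertip centre to chamber point ch"
    p=np.load("p.npy") if p is None else p; q=r.sense()
    from scipy.spatial.transform import Rotation as Ro
    R=Ro.from_euler("xyz",q["orientation"],degrees=True).as_matrix(); e=q["eef_pos"]
    tip=e+R@[0,0,173.]; d=R.T@(cham(ch,p)[0]-tip)/10
    c,s=np.cos(p[2]),np.sin(p[2]); t=tip-[p[0],p[1],0]
    print("t",round(q["t"],2),"tip ch",np.round([c*t[0]+s*t[1],-s*t[0]+c*t[1],t[2]],1),"ori",q["orientation"].round(1),"F",q["ft_force"].round(1),"w",round(q["grip_width"],1),"go",d.round(2))
E
python3 -c "
from h import *
togo([-100,-2.5,150]);togo([-89,-2.5,70])"
```

```text
t 0.52 tip ch [-258.4  658.8  231. ] ori [-179.9   -0.  -164. ] F [0.1 0.2 0.5] w 25.8 go [-15.69 -66.16   8.15]
t 0.52 tip ch [-258.4  658.8  231. ] ori [-179.9   -0.  -164. ] F [0.1 0.2 0.5] w 25.8 go [-16.79 -66.16  16.15]
```

>>> arm_command:
  series: [-0.8,-3.8,0,0,0,-0.8,-3.8,0,0,0,-0.8,-3.8,0,0,0,-0.8,-3.8,0,0,0,-0.8,-3.8,0,0,0]

```text
t: 0.93
eef_pos: [231.3, 435.6, 404.2]
orientation: [-180.0, -0.0, -164.2]
ft_force: [0.6, 0.6, 0.8]
grip_width: 0.5
finger_force: 0.0
```

>>> arm_command:
  series: [-0.8,-3.8,0,0,0,-0.8,-3.8,0,0,0,-0.8,-3.8,0,0,0,-0.8,-3.8,0,0,0,-0.8,-3.8,0,0,0]

```text
t: 1.35
eef_pos: [321.7, 263.7, 404.5]
orientation: [180.0, 0.0, -164.2]
ft_force: [1.3, 0.2, -0.2]
grip_width: -0.1
finger_force: 0.0
```

>>> arm_command:
  series: [-0.8,-3.8,0,0,0,-0.8,-3.8,0,0,0,-0.8,-3.8,0,0,0,-0.8,-3.8,0,0,0,-0.8,-3.8,0,0,0]

```text
t: 1.77
eef_pos: [412.4, 91.8, 404.7]
orientation: [-180.0, 0.0, -164.3]
ft_force: [1.0, 0.8, 0.4]
grip_width: -0.1
finger_force: 0.0
```

```bash
python3 -c "
from h import *
togo([-89,-2.5,70])"
```

```text
t 1.77 tip ch [-138.4   87.2  231.7] ori [-180.     0.  -164.3] F [1.  0.8 0.4] w -0.1 go [-4.96 -8.95 16.17]
```

>>> arm_command:
  series: [-1.6,-3,0,0,0,-1.7,-3,0,0,0,-1.7,-3,2,0,0,0,0,4,0,0,0,0,4,0,0]

```text
t: 2.18
eef_pos: [486.5, 19.2, 305.3]
orientation: [-179.9, 0.2, -164.4]
ft_force: [0.3, -0.6, -0.3]
grip_width: 0.0
finger_force: 0.0
```

>>> arm_command:
  series: [0,0,3,0,0,0,0,2,0,0,0,0,1,0,0,0,0,0,0,0]

```text
t: 2.52
eef_pos: [483.6, 20.9, 241.8]
orientation: [179.9, -0.3, -164.2]
ft_force: [-0.8, 0.0, 0.1]
grip_width: 0.1
finger_force: 0.0
```

```bash
python3 -c "
from h import *
togo([-64,-2.5,70])
a=np.hstack([cv2.resize(r.camera(n)[y:y+120,x:x+160],None,fx=2.5,fy=2.5,interpolation=cv2.INTER_CUBIC) for n,x,y in(('scene',240,145),('side',260,165))]);cv2.imwrite('pics/d.png',a)"
```

```text
t 2.52 tip ch [-90.3  -0.   68.8] ori [ 179.9   -0.3 -164.2] F [-0.8  0.   0.1] w 0.1 go [-2.63 -0.24 -0.14]
```

View pics/d.png

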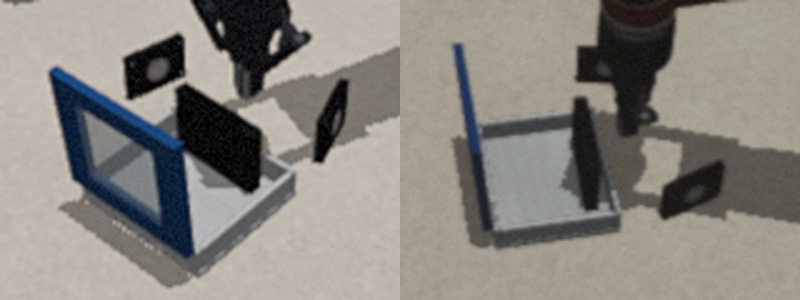

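The fingertips (side panel 628,132) stand clear on the near side of the carrier and centred on it. I'll push slowly towards chamber +x, which is tool −x.

>>> arm_command:
  series: [-0.8,0,-0.1,0,0,-0.7,0,0,0,0,-0.3,0,0,0,0,-0.2,0,0,0,0,-0.2,0,0,0,0]

```text
t: 3.03
eef_pos: [506.7, 27.0, 246.4]
orientation: [-180.0, 0.1, -164.1]
ft_force: [0.3, 0.0, -0.9]
grip_width: 0.1
finger_force: 0.0
```

>>> arm_command:
  series: [-0.2,0,0,0,0,-0.2,0,0,0,0,-0.2,0,0,0,0,-0.2,0,0,0,0,-0.2,0,0,0,0]

```text
t: 3.45
eef_pos: [515.8, 29.6, 245.6]
orientation: [180.0, -0.0, -164.1]
ft_force: [0.8, -0.9, 0.6]
grip_width: -0.1
finger_force: 0.1
```

>>> arm_command:
  series: [-0.2,0,0,0,0,-0.2,0,0,0,0,-0.2,0,0,0,0,-0.1,0,0,0,0,-0.1,0,0,0,0]

```text
t: 3.87
eef_pos: [523.5, 31.8, 245.7]
orientation: [-180.0, -0.0, -164.1]
ft_force: [1.0, -0.5, 0.1]
grip_width: -0.1
finger_force: 0.0
```

```bash
python3 -c "
from h import *
togo([-64,-2.5,70])
a=np.hstack([cv2.resize(r.camera(n)[y:y+120,x:x+160],None,fx=2.5,fy=2.5,interpolation=cv2.INTER_CUBIC) for n,x,y in(('scene',240,145),('side',260,165))]);cv2.imwrite('pics/e.png',a)"
```

```text
t 3.87 tip ch [-48.   -0.9  72.7] ori [-180.    -0.  -164.1] F [ 1.  -0.5  0.1] w -0.1 go [ 1.6  -0.16  0.27]
```

View pics/e.png

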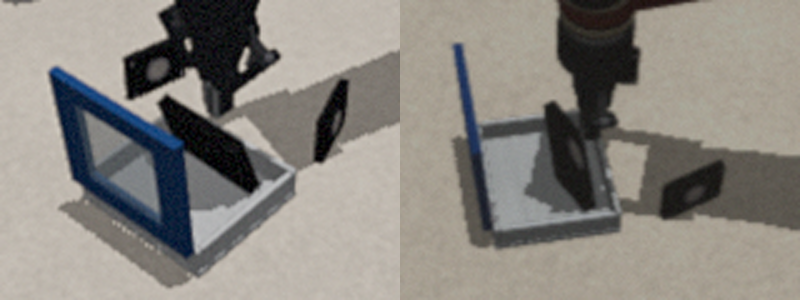

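The carrier is leaning clearly towards +x (scene panel 205,140), with its foot still in place. I'll push a little further and let it fall.

>>> arm_command:
  series: [-0.2,0,0,0,0,-0.2,0,0,0,0,-0.2,0,0,0,0,-0.1,0,0,0,0,0,0,0,0,0]

```text
t: 4.38
eef_pos: [530.4, 33.8, 245.8]
orientation: [-180.0, 0.0, -164.1]
ft_force: [0.6, 0.8, 0.5]
grip_width: -0.2
finger_force: 0.0
```

>>> arm_command:
  series: [0,0,0,0,0,0,0,0,0,0,0,0,0,0,0,1,0,-3,0,0,0,0,-4,0,0]

```text
t: 4.8
eef_pos: [517.9, 30.9, 311.2]
orientation: [179.8, -0.6, -164.1]
ft_force: [1.3, 0.3, 0.5]
grip_width: 0.1
finger_force: 0.0
```

>>> arm_command:
  series: [0,0,-4,0,0,0,0,-3.5,0,0,0,3,0,0,0,0,3,0,0,0,0,0,0,0,0]

```text
t: 5.22
eef_pos: [503.1, 91.5, 391.9]
orientation: [179.9, 0.1, -163.9]
ft_force: [-0.5, 0.8, 0.5]
grip_width: -0.1
finger_force: 0.0
```

```bash
python3 -c "
from h import *
togo([120,0,230])
a=np.hstack([cv2.resize(r.camera(n)[y:y+120,x:x+160],None,fx=2.5,fy=2.5,interpolation=cv2.INTER_CUBIC) for n,x,y in(('scene',240,145),('side',260,165))]);cv2.imwrite('pics/f.png',a)"
```

```text
t 5.22 tip ch [-50.9  62.4 218.9] ori [ 1.799e+02  1.000e-01 -1.639e+02] F [-0.5  0.8  0.5] w -0.1 go [-17.07  -6.29  -1.08]
```

View pics/f.png

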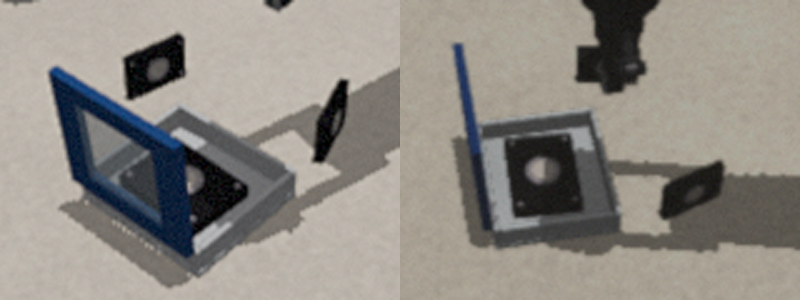

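The carrier lies flat with its window up (side panel 543,170), clear of all the walls. Next I'll go over the lid's edge to its outer side.

>>> arm_command:
  series: [-3.5,-1.3,-1,0,0,-3.5,-1.3,0,0,0,-3.5,-1.3,0,0,0,-3.5,-1.3,0,0,0,-3,-1.1,0,0,0]

```text
t: 5.73
eef_pos: [687.0, 73.1, 399.5]
orientation: [-180.0, -0.1, -164.2]
ft_force: [1.0, -0.5, -0.3]
grip_width: 0.1
finger_force: 0.0
```

>>> arm_command:
  series: [0,0,0,0,0,0,0,2,0,0,0,0,3,0,0,0,0,3,0,0,0,0,2,0,0]

```text
t: 6.15
eef_pos: [683.9, 73.5, 296.6]
orientation: [179.9, -0.3, -164.2]
ft_force: [0.9, 0.5, -0.4]
grip_width: 0.1
finger_force: 0.0
```

```bash
python3 -c "
from h import *
p=np.load('p.npy');a=p[6]%(2*np.pi);print(a)
for u in(95,132):print(np.round(lidp(u,12,0,a)))
togo([105,0,130])
for a in (1.55,1.4,1.2,1,.8,.6,.4,.2,0): print(a,np.round(lidp(100,12,0,a)))"
```

```text
1.617675546814553
[ 83.   0. 128.]
[ 85.   0. 165.]
t 6.15 tip ch [116.9  -4.5 123.6] ori [ 179.9   -0.3 -164.2] F [ 0.9  0.5 -0.4] w 0.1 go [ 1.19  0.45 -0.63]
1.55 [ 77.   0. 134.]
1.4 [ 62.   0. 135.]
1.2 [ 42.   0. 132.]
1 [ 23.   0. 125.]
0.8 [  6.   0. 114.]
0.6 [ -9.   0. 100.]
0.4 [-20.   0.  84.]
0.2 [-29.   0.  66.]
0 [-33.   0.  46.]
```

The fingertip is behind the lid's outer face, about 20 mm clear. I'll push back towards chamber −x (tool +x), then follow the arc down.

>>> arm_command:
  series: [0.8,0.3,0,0,0,0.6,0.1,0,0,0,0.5,0,0,0,0,0.5,0,0,0,0,0.5,0,0,0,0]

```text
t: 6.57
eef_pos: [656.1, 70.4, 303.8]
orientation: [-179.9, 0.3, -164.1]
ft_force: [1.7, 0.8, 1.8]
grip_width: -0.1
finger_force: 1.0
```

>>> arm_command:
  series: [0.5,0,0,0,0,0.5,0,0,0,0,0.5,0,0,0,0,0.5,0,0,0,0,0.5,0,0,0,0]

```text
t: 6.98
eef_pos: [631.4, 63.5, 301.2]
orientation: [-180.0, 0.0, -164.1]
ft_force: [2.3, -0.2, 2.1]
grip_width: 0.3
finger_force: 1.2
```

>>> arm_command:
  series: [0.5,0,0,0,0,0.5,0,0,0,0,0.5,0,0,0,0,0.5,0,0,0,0,0.5,0,0,0,0]

```text
t: 7.4
eef_pos: [607.1, 56.8, 300.2]
orientation: [180.0, -0.1, -164.1]
ft_force: [1.9, 0.8, -0.6]
grip_width: -0.0
finger_force: 0.9
```

```bash
python3 -c "
from h import *
togo([34,0,125])"
```

```text
t 7.4 tip ch [ 39.1   0.3 127.2] ori [ 1.800e+02 -1.000e-01 -1.641e+02] F [ 1.9  0.8 -0.6] w -0.0 go [ 0.5  -0.03  0.22]
```

>>> arm_command:
  series: [0.5,0,0.2,0,0,0.6,0,0.4,0,0,0.6,0,0.4,0,0,0.5,0,0.4,0,0,0.5,0,0.4,0,0]

```text
t: 7.82
eef_pos: [581.1, 49.3, 282.3]
orientation: [-180.0, -0.0, -164.1]
ft_force: [-0.6, 0.6, 2.6]
grip_width: -0.4
finger_force: 1.0
```

>>> arm_command:
  series: [0.5,0,0.4,0,0,0.5,0,0.5,0,0,0.3,0,0.5,0,0,0.3,0,0.5,0,0,0.3,0,0.5,0,0]

```text
t: 8.23
eef_pos: [563.0, 44.1, 258.0]
orientation: [180.0, -0.1, -164.1]
ft_force: [-0.2, -0.3, 2.3]
grip_width: -0.1
finger_force: 0.9
```

>>> arm_command:
  series: [0.2,0,0.5,0,0,0.2,0,0.5,0,0,0.2,0,0.5,0,0,0.2,0,0.5,0,0,0.1,0,0.5,0,0]

```text
t: 8.65
eef_pos: [554.5, 41.7, 233.0]
orientation: [180.0, -0.0, -164.1]
ft_force: [-1.4, 0.5, 1.4]
grip_width: 0.2
finger_force: 0.9
```

```bash
python3 -c "
from h import *
togo([-22,0,46])"
```

```text
t 8.65 tip ch [-15.6   0.2  60. ] ori [ 180.    -0.  -164.1] F [-1.4  0.5  1.4] w 0.2 go [ 0.64 -0.02  1.4 ]
```

>>> arm_command:
  series: [0.2,0,0.4,0,0,0.2,0,0.3,0,0,0.1,0,0.2,0,0,0,0,0.2,0,0,0,0,0.1,0,0]

```text
t: 9.07
eef_pos: [549.8, 40.4, 221.4]
orientation: [180.0, -0.1, -164.1]
ft_force: [-1.5, 0.3, 1.0]
grip_width: -0.3
finger_force: 0.7
```

>>> arm_command:
  series: [0,0,0.1,0,0,0,0,0.1,0,0,0,0,0,0,0]

```text
t: 9.32
eef_pos: [550.0, 40.4, 219.5]
orientation: [180.0, -0.0, -164.1]
ft_force: [0.5, 0.5, -0.1]
grip_width: -0.0
finger_force: 0.0
```

```bash
python3 -c "
from h import *
togo([-22,0,46])"
```

```text
t 9.32 tip ch [-20.2   0.2  46.5] ori [ 180.    -0.  -164.1] F [ 0.5  0.5 -0.1] w -0.0 go [ 0.18 -0.02  0.05]
```

>>> arm_command:
  series: [0,0,0.1,0,0,0,0,0,0,0]

```text
t: 9.48
eef_pos: [550.2, 40.5, 219.4]
orientation: [180.0, -0.0, -164.1]
ft_force: [-3.5, 0.7, 5.4]
grip_width: -0.0
finger_force: 2.6
```

>>> arm_command:
  series: [0,0,0.1,0,0,0,0,0,0,0]

```text
t: 9.65
eef_pos: [550.3, 40.5, 219.3]
orientation: [180.0, -0.0, -164.1]
ft_force: [-5.2, 0.1, 10.3]
grip_width: 0.3
finger_force: 5.3
```

The motion stopped at 46 mm with the force rising to 10 N, so the lid is seated on the stop. I'll retract and check.

>>> arm_command:
  series: [0,0,-0.5,0,0,0,0,-2,0,0,0,0,-4,0,0,0,0,-4,0,0,0,0,-4,0,0]

```text
t: 10.07
eef_pos: [549.6, 40.5, 363.7]
orientation: [180.0, -0.0, -164.1]
ft_force: [0.0, 0.4, 0.1]
grip_width: 0.2
finger_force: 0.0
```

>>> arm_command:
  series: [3,0,0,0,0,4,0,0,0,0,4,0,0,0,0,2,0,0,0,0,0,0,0,0,0]

```text
t: 10.48
eef_pos: [422.3, 4.4, 362.1]
orientation: [-180.0, -0.0, -164.2]
ft_force: [0.4, -0.1, -0.6]
grip_width: 0.4
finger_force: 0.0
```

```bash
python3 -c "
from h import *
togo([-22,0,46])
S=[];p=np.load('p.npy')
for n,x,y in(('scene',240,145),('side',260,165)):
    im=r.camera(n)[y:y+120,x:x+160]; im=cv2.resize(im,None,fx=2.5,fy=2.5,interpolation=cv2.INTER_CUBIC)
    uv=(proj(n,cham([lidp(u,12,v,0) for u,v in((132,73),(132,-73),(0,73))],p))-[x,y])*2.5
    print(n,uv.round()); S.append(im)
cv2.imwrite('pics/g.png',np.hstack(S))"
```

```text
t 10.48 tip ch [-152.8    0.4  189.1] ori [-180.    -0.  -164.2] F [ 0.4 -0.1 -0.6] w 0.4 go [-13.08  -0.02  14.31]
scene [[293. 160.]
 [177.  94.]
 [196. 241.]]
side [[217. 204.]
 [189.  99.]
 [ 93. 222.]]
```

View pics/g.png

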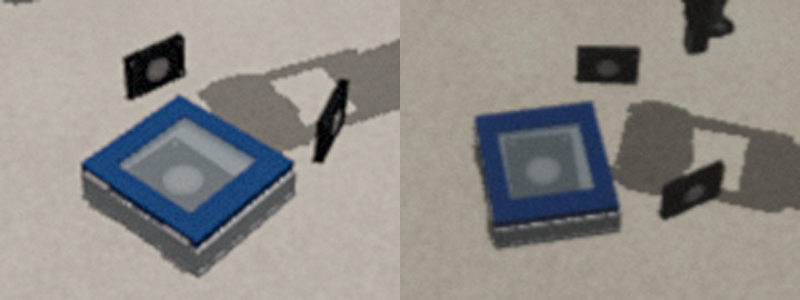

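The lid is shut and even all round; its corners (scene panel 293,160 and 180,97) match the predicted shut pose. The carrier shows flat under the pane with its window up, and the look-alikes have not moved.

```bash
python3 -c "
from plant import r
print(r.sign_off())"
```

```text
the job is handed in; nothing more can be done
None
```

The carrier lies flat on the chamber floor with its round window up, and the lid is fully shut. It was done by pushes only, nothing else was seen to move, and I handed the job in at about 10.6 s.

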